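# Complete the riser row in the kit tray and hold the last riser hole-up

### The job

Complete the row of blue leg risers in the green kit tray: stand the finished riser from the bench, hole up, squarely in the bare compartment and let go of it. The last riser lies on its side; one end has the deep blind hole, the other is closed with only a shallow dish: feel which is which, turn the deep hole straight up and hold the riser a few centimetres above the compartment where its black rubber pad lies, clear of everything. Finish still holding it there so that I can slip the pad in; drop neither riser, and leave the packed risers, tape and carton where they are.

Things in the scene. Friction and masses are not known exactly. Their poses are not given: they have to be found in the camera images.
- ready_mid (a point): Centre of the finished blue riser standing hole-up on the bench with its black pad already in the hole: 56 x 56 mm across, 80 mm tall (centre 40 mm above its foot), about 0.47 kg; z axis up, x and y square to its sides.
- bare_place (a point): Centre of the floor of the bare compartment (no pad, no riser), 5 mm above the bench; x and y axes along the tray's. The finished riser goes here.
- riser_mid (a point): Centre of the loose blue riser: 56 x 56 mm, 80 mm long, about 0.47 kg, lying on a long side. x axis along the length, z up at the start. One end has a blind hole 42 mm wide, 52 mm deep; the other only a dish 42 mm wide, 4 mm deep. Find which end is which by touch, by looking, or by balance (the mass centre lies 4 to 5 mm from the middle, towards the closed end).
- pad_top (a point): Centre of the top of the black rubber pad (disc 39 mm wide, 5 mm thick, fixed) in the middle of the other free compartment, 10 mm above the bench. The last riser is to be held above this point.
- tray: Green tray with white outer faces, fixed to the bench: 92 mm (its x) by 345 mm (its y), rim 50 mm above the bench, floor and walls 5 mm thick, four compartments about 80 mm square in a row along its y axis, 85 mm apart. Origin at the centre of its underside. Two compartments hold packed risers, one is bare, one has only a pad.
- packed0_mid (a point): Centre of a packed blue riser, like the others, standing hole-up in the tray with its pad inside; its top is 85 mm above the bench. Leave it alone.
- packed1_mid (a point): Centre of the other packed riser, the same. Leave it alone.
- tape: Roll of clear packing tape lying flat, 100 mm diameter, 48 mm high, origin at the centre of its underside. Leave it alone.
- carton: Closed white carton with a green label, 75 x 120 x 45 mm (x, y, z), origin at the centre of its underside. Leave it alone.
There are look-alikes about, which are no part of the job. Leave any pink or yellow look-alike of the part that bears ready_mid alone.

How it is judged (in metres and radians):
At the end, for the whole second after the job is handed in: The finished riser stands free in the bare compartment, square to the tray within 15 degrees. The fingers hold the last riser still, deep hole up within 10 degrees, centre within 25 mm sideways of the pad's and 100 to 250 mm above the bench, touching nothing else; the rest moved under 20 mm (horizontal distance between ready_mid and bare_place below 0.015 m and height (world z) of ready_mid below 0.052 m and angle between ready_mid's own z axis and vertical below 0.1 rad and (angle between the x axis of ready_mid and the x axis of tray, either way round below 0.26 rad or angle between the x axis of ready_mid and the y axis of tray, either way round below 0.26 rad) and contact force between ready and the fingers below 0.1 N and angle between riser_mid's own x axis and vertical below 0.17 rad and horizontal distance between riser_mid and pad_top below 0.025 m and height (world z) of riser_mid between 0.1 and 0.25 m and contact force between riser and the fingers above 2 N and contact force between riser and tray below 0.1 N and contact force between riser and packed0 below 0.1 N and contact force between riser and packed1 below 0.1 N and contact force between riser and ready below 0.1 N and linear speed of riser below 0.03 m/s and distance of each of packed0_mid, packed1_mid, tape, carton from where it was at the start of the episode below 0.02 m); the arm keeps its last pose, push and grip.
It fails at once if a packed riser, the tape roll or the carton was moved by more than 20 mm (distance of any of packed0_mid, packed1_mid, tape, carton from where it was at the start of the episode above 0.02 m).
It fails at once if a riser was dropped (it fell freely by more than about 30 mm) ((linear speed of ready above 0.75 m/s and contact force between ready and the fingers below 0.1 N) or (linear speed of riser above 0.75 m/s and contact force between riser and the fingers below 0.1 N)).
It also fails if it takes over 72 s, if anything falls off the work surface, if the arm or the gripper's body presses on something with over 40 N, if the wrist force passes 120 N, or if a joint passes its speed limit or range.

### The arm

A 6-joint arm with a two-finger parallel gripper is mounted at the origin on the work surface. World frame = base frame: x ahead of the robot, y to its left, z up, the work surface at z = 0. Lengths are in mm, angles in rad, forces in N, time in s.
With the tool pointing down it reaches from about 325 to 850 mm from the base axis. Payload 4.4 kg.
Tool frame: the origin (TCP) lies midway between the tips of the shut fingers; the grasp point (between the pads) lies 19 mm behind it; z points along the fingers, y is the line along which they close (so a half turn about z gives the same grasp; the last joint's range is limited). The gripper opens to 94 mm and grips with 3 to 60 N. Pads are 16 mm wide; open, the fingers measure 119 mm over their backs; the gripper's body (75 mm by 177 mm) begins 78 mm behind the grasp point.
Start: joints at [-1.421, 0.207, 1.542, -0, 1.393, -0.15], TCP at [170.351, -549.188, 205.447] pointing down, gripper open.
Joint ranges: [-2.73, 2.73], [-0.86, 2.22], [0.23, 2.46], [-1.11, 4.25], [0.08, 2.63], [-2.82, 2.82]. Speed limits (rad/s): [2.79, 2.79, 3.14, 3.14, 3.14, 3.14].

### API

Orientations are given as a unit quaternion [w, x, y, z].
In Python, from station import bot gives the robot as it stands.
- The arm moves only by the tool play_rows, never from a script. Its argument "motion" is a list that holds one entry, the list of rows, each a list of 7 numbers: the shift along the tool's x, y, z in mm, then the turn, a rotation vector about the tool's x, y, z in degrees, then the closure, from 0 (fully open) to 1 (shut). In form: [[[x, y, z, rx, ry, rz, gripper], ...]]. A call has 1 to 20 rows; each row is the pose to reach, as a shift and turn from the pose commanded when the call began, along the tool's axes at that moment; what a row does not reach only later rows make up. A row lasts 1/10 s, in which the tool goes at most 50 mm and 8.59 degrees, less where a joint would pass 70% of its speed; a pose out of reach is approached as far as the arm can. A call with a gripper value outside its range is refused whole. The fingers move at their own pace and stop on an object; the grip force is fixed at half the most. Time passes only in rows, so rows that repeat a pose let the fingers close. It gives the time, the measured TCP pose, the force, the opening and the grip force at its end, in the units of the state.
- bot.get_obs(): the state, without advancing time (a new reading comes with each control period).
- bot.get_image(name): name is "scene" or "top"; returns a dict with "color" (384x512x3 uint8, red, green, blue), "fov_y" (degrees; the focal length in pixels is half the picture's height over the tangent of half this angle, whatever the lens; pixels are square), "cx", "cy" (the principal point, pixels), "eye" and "attitude" of the camera in the world. Camera axes: x right, y up, looking along -z (the intrinsics and any distortion apply to the point x, -y, -z); pixel columns grow to the right and rows downward; lengths in mm; the calibration is good to about 2 mm. A picture is of the moment at which its call begins. There is no depth.
- bot.finish_job(): hands the job in; it is judged then, once.
Trained networks look in the newest picture that a camera, given by its name, has taken for a name from the list of things; names that differ only in an ending like _2 or _b are one class to them, and where a whole thing is asked for, a point or a joint stands for the part that bears it (a point fixed in the world has none). Each returns a list of dicts, best first, with "conf" (0 to 1); they miss things now and then, are a little off and sometimes report something else, mostly with a low value. They report only what shows in the picture. A call takes as long as a camera call. They do not tell look-alikes from the thing itself.
- bot.search_frame(camera, target): "extent" ([left, top, width, height] in pixels, round what is visible of it).
The state is a dict: "clock": time; "joints": joint angles; "dq": joint speeds; "joint_torque": joint torques, N m; "tcp_pos": TCP position; "tool_rot": TCP orientation; "force": force on the tool from outside, world axes, zero at the start; "torque": the same for the moment, N m; "grip_width": opening from 0.0 (shut) to 1.0 (fully open); "finger_force": force on a finger pad.
Only numpy, scipy, OpenCV 4.12 (cv2) and the standard library are available. Lean on these libraries where they do the work, as an engineer would, in place of code of your own. Each camera call takes 0.05 s, during which the arm holds its last target. There are 200 camera calls.

## Working session

There is one attempt and no reset: what is moved stays moved. The work goes in short steps, Python scripts to look and compute and a tool call to move; the robot and the scene stay as the last step left them, time stands still between calls to the robot, and variables do not carry over. Pictures are saved under pics/ and viewed, at most 10 in all, crops included, and the job is handed in when it is done.

Besides the shell and the picture viewer there is one more tool, called after "Emit:" as name(argument=value, ...), one argument or row to a line, values as JSON. play_rows: Moves the arm, as the interface text tells. Its arguments: {"type":"object","properties":{"motion":{"type":"array","items":{"type":"array","items":{"type":"array","items":{"type":"number"}}}}},"required":["motion"]}

```bash
mkdir -p pics; ls
cat > h.py <<'E'
import numpy as np, cv2
from station import bot
from scipy.spatial.transform import Rotation as R
def rot(q): return R.from_quat([q[1],q[2],q[3],q[0]]).as_matrix()
def px2w(im,u,v,z):
    f=im['color'].shape[0]/2/np.tan(np.radians(im['fov_y'])/2)
    d=rot(im['attitude'])@np.array([(u-im['cx'])/f,-(v-im['cy'])/f,-1]); e=np.array(im['eye'])
    return e+d*(z-e[2])/d[2]
def w2px(im,p):
    f=im['color'].shape[0]/2/np.tan(np.radians(im['fov_y'])/2)
    c=rot(im['attitude']).T@(np.array(p,float)-im['eye'])
    return im['cx']+f*c[0]/-c[2], im['cy']-f*c[1]/-c[2]
def save(im,n,crop=None,s=1):
    c=im['color'][:,:,::-1]
    if crop: l,t,w,h=crop; c=c[t:t+h,l:l+w]
    cv2.imwrite('pics/'+n,cv2.resize(c,None,fx=s,fy=s,interpolation=cv2.INTER_CUBIC))
E
python3 - <<'E'
from h import *
ims=[]
for n in('scene','top'):
    im=bot.get_image(n); ims.append(im['color']); save(im,n+'0.png',s=1.5)
    print(n,{k:v for k,v in im.items() if k!='color'})
    for t in('ready_mid','riser_mid','pad_top','tray','tape','carton'):
        print(t,[(np.round(d['extent']).tolist(),round(d['conf'],2)) for d in bot.search_frame(n,t)][:6])
print(bot.get_obs())
E
```

```text
pics
scene {'fov_y': 54.61739037723645, 'cx': 254.34471368425048, 'cy': 192.98268462800417, 'eye': array([1074.86964808,  -49.76356489,  861.94997161]), 'attitude': array([0.72458363, 0.21449302, 0.17995215, 0.62975276])}
ready_mid [([264.0, 122.0, 22.0, 37.0], 0.98), ([284.0, 189.0, 27.0, 41.0], 0.73), ([265.0, 152.0, 35.0, 42.0], 0.71), ([221.0, 148.0, 29.0, 38.0], 0.71)]
riser_mid [([359.0, 152.0, 25.0, 36.0], 0.62)]
pad_top [([161.0, 210.0, 17.0, 18.0], 0.45), ([268.0, 153.0, 28.0, 39.0], 0.28)]
tray [([108.0, 184.0, 142.0, 64.0], 0.76)]
tape [([332.0, 224.0, 51.0, 44.0], 0.68), ([110.0, 199.0, 36.0, 36.0], 0.15)]
carton [([260.0, 259.0, 60.0, 44.0], 0.95)]
top {'fov_y': 56.49578286687909, 'cx': 256.3845947584361, 'cy': 194.05926589239755, 'eye': array([481.63489271,  31.59170814, 794.95593286]), 'attitude': array([ 0.71006998,  0.05062972, -0.04934395, -0.70057293])}
ready_mid [([199.0, 214.0, 41.0, 39.0], 0.76), ([201.0, 275.0, 32.0, 33.0], 0.74), ([188.0, 160.0, 46.0, 40.0], 0.73), ([259.0, 228.0, 38.0, 41.0], 0.55)]
riser_mid []
pad_top [([352.0, 189.0, 20.0, 22.0], 0.75)]
tray [([266.0, 171.0, 167.0, 49.0], 0.81)]
tape [([128.0, 105.0, 52.0, 50.0], 0.62)]
carton [([211.0, 82.0, 58.0, 45.0], 0.71)]
{'clock': 0.7, 'joints': array([-1.42049175e+00,  2.06534048e-01,  1.54143116e+00, -3.28203144e-05,
        1.39348527e+00, -1.50513291e-01]), 'dq': array([ 6.11352646e-04,  5.10772044e-04, -1.04710378e-03, -3.50508454e-04,
        1.15214844e-03, -4.92487527e-05]), 'joint_torque': array([-9.09103073e-04, -3.70752704e+01, -2.81690437e+01,  6.96132984e-02,
        2.73508905e-02,  3.93989396e-06]), 'tcp_pos': array([ 170.35148584, -549.23399719,  205.51688063]), 'tool_rot': array([ 7.10858698e-05,  9.88709449e-01,  1.49845322e-01, -1.61604953e-05]), 'force': array([ 0.09294016, -0.82191018,  0.90523459]), 'torque': array([-0.02037136,  0.04078328, -0.0216211 ]), 'finger_force': 0.0, 'grip_width': 0.9972131901804612}
```

View pics/scene0.png

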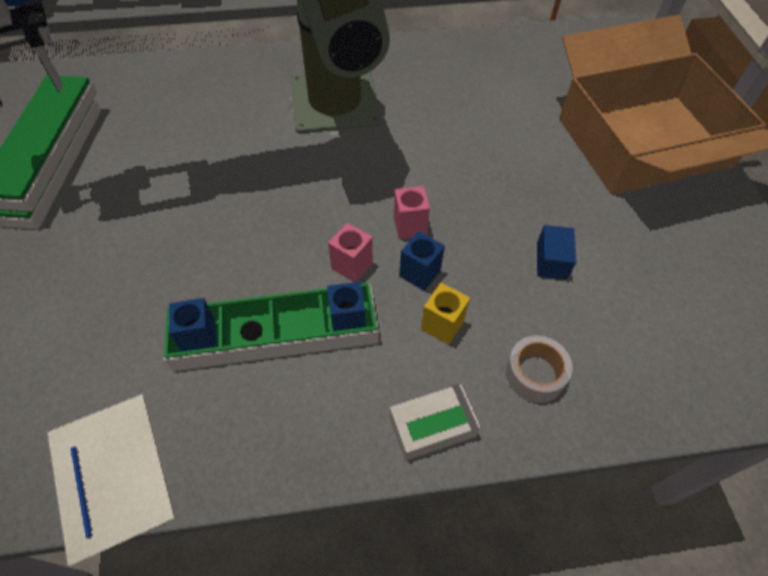

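View pics/top0.png

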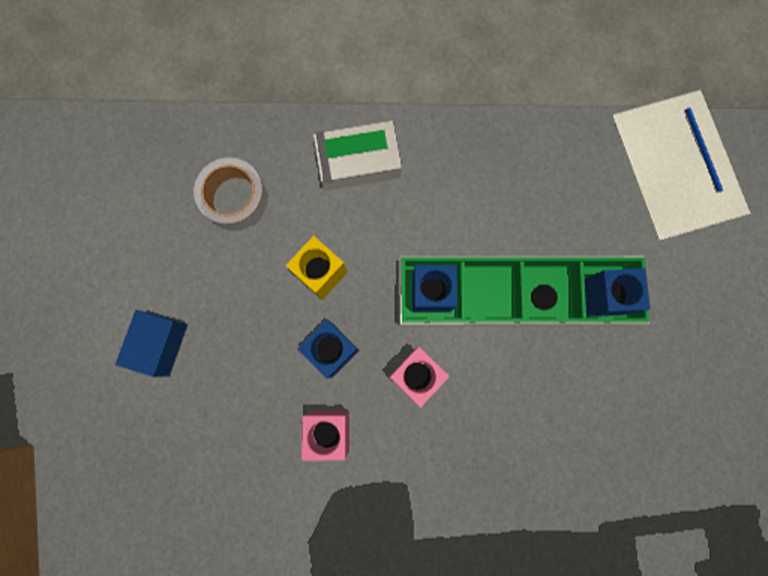

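Top image, scaled view: the blue standing riser is at (328,348). The look-alikes are pink (420,377), pink (325,435) and yellow (316,266). Blue also appears on the packed risers (435,287) and (620,290) and on the lying riser (152,344). Only (328,348) is both blue and standing on the bench, so that is ready_mid. The pad is at (543,297) and the bare compartment at (487,292).

Run:
```python
from h import *
im=bot.get_image('top'); 
save(im,'crop1.png',(65,160,190,120),4)
hsv=cv2.cvtColor(im['color'],cv2.COLOR_RGB2HSV)
blue=cv2.inRange(hsv,(100,120,40),(125,255,255))
n,l,st,c=cv2.connectedComponentsWithStats(blue)
for i in range(1,n):
    if st[i,4]>100:
        cs,_=cv2.findContours((l==i).astype(np.uint8),cv2.RETR_EXTERNAL,cv2.CHAIN_APPROX_NONE)
        h=cv2.convexHull(cs[0]); r=cv2.minAreaRect(h); p=cv2.approxPolyDP(h,2,True)[:,0]
        print(st[i],r,p.tolist()); z=56 if c[i][0]<130 else 80 if c[i][0]<250 else 85
        print('  ',[px2w(im,*q,z)[:2].round().tolist() for q in p], 'V',[int(x) for x in [hsv[int(c[i][1]),int(c[i][0]),2]]])
g=cv2.inRange(hsv,(50,120,40),(75,255,255)); n,l,st,c=cv2.connectedComponentsWithStats(cv2.morphologyEx(g,cv2.MORPH_CLOSE,np.ones((5,5))))
for i in range(1,n):
    if st[i,4]>1000:
        cs,_=cv2.findContours((l==i).astype(np.uint8),cv2.RETR_EXTERNAL,cv2.CHAIN_APPROX_NONE)
        r=cv2.minAreaRect(cs[0]); b=cv2.boxPoints(r); print('tray',b.tolist(),[px2w(im,*q,50)[:2].round().tolist() for q in b])
print('pad',px2w(im,543/1.5,297/1.5,10))
print([w2px(im,(x,y,0)) for x,y in((400,0),(400,300))])
```

```text
[457  72  25  55 210] ((468.7752685546875, 99.48481750488281), (58.30662155151367, 3.564258337020874), 68.40469360351562) [[459, 72], [481, 126], [477, 125], [458, 77]]
   [[848.0, -390.0], [731.0, -428.0], [733.0, -419.0], [837.0, -387.0]] V [106]
[275 177  30  31 697] ((289.5, 192.0), (30.0, 29.0), 90.0) [[303, 177], [304, 204], [299, 207], [275, 207], [277, 177]]
   [[619.0, -60.0], [564.0, -62.0], [558.0, -52.0], [557.0, -4.0], [618.0, -8.0]] V [26]
[ 390  179   43   32 1075] ((410.89300537109375, 194.28794860839844), (29.879199981689453, 41.668697357177734), 86.42366790771484) [[429, 179], [432, 205], [391, 210], [390, 186], [405, 180]]
   [[618.0, -314.0], [565.0, -317.0], [554.0, -235.0], [603.0, -235.0], [615.0, -266.0]] V [25]
[  77  207   47   44 1395] ((100.4000015258789, 229.30001831054688), (36.366188049316406, 39.528465270996094), 18.434947967529297) [[90, 207], [123, 216], [112, 249], [101, 250], [77, 242]]
   [[555.0, 379.0], [537.0, 309.0], [469.0, 327.0], [467.0, 350.0], [483.0, 400.0]] V [109]
[199 213  40  39 595] ((218.00001525878906, 232.50001525878906), (28.991378784179688, 27.577163696289062), 45.0) [[218, 213], [238, 233], [217, 251], [199, 231]]
   [[544.0, 110.0], [505.0, 69.0], [469.0, 110.0], [508.0, 147.0]] V [25]
tray [[267.99993896484375, 213.99998474121094], [267.99993896484375, 171.99998474121094], [431.99993896484375, 171.99998474121094], [431.99993896484375, 213.99998474121094]] [[546.0, 9.0], [635.0, 10.0], [640.0, -339.0], [551.0, -334.0]]
pad [ 587.76322546 -200.218335     10.        ]
[(np.float64(270.7506186272757), np.float64(283.16828417764)), (np.float64(132.63553590022372), np.float64(281.24059111744816))]
```

View pics/crop1.png

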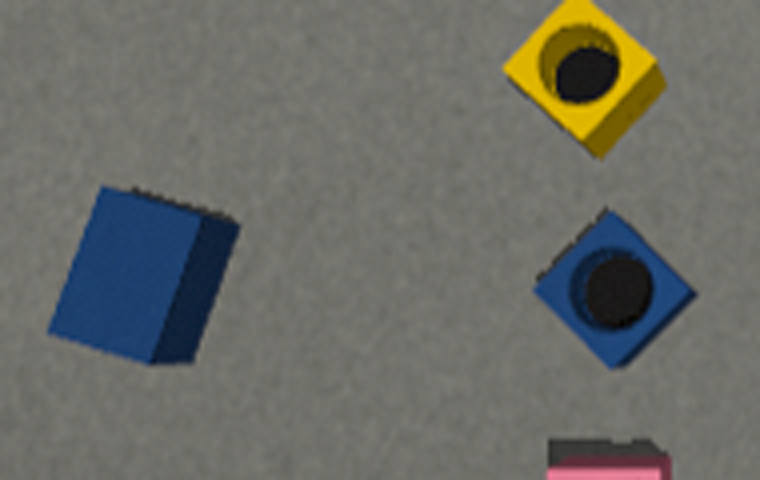

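Run:
```python
from h import *
im=bot.get_image('scene'); a=im['color'].copy()
c=a[140:200,345:400]; c=np.clip(c.astype(float)*2.2,0,255).astype(np.uint8)
cv2.imwrite('pics/s1.png',cv2.resize(c[:,:,::-1],None,fx=9,fy=9,interpolation=cv2.INTER_CUBIC))
t=bot.get_image('top')
P=[px2w(t,65+x/4,160+y/4,56)[:2] for x,y in((102,187),(203,214),(152,363),(48,332))]; print(np.round(P),np.mean(P,0))
hsv=cv2.cvtColor(t['color'],cv2.COLOR_RGB2HSV)
m=(t['color'].max(2)<55).astype(np.uint8); m[:,:345]=0;m[:,380:]=0;m[:190]=0;m[212:]=0
n,l,st,ce=cv2.connectedComponentsWithStats(m); i=1+st[1:,4].argmax(); print(st[i],ce[i],px2w(t,*ce[i],10))
m=(a.max(2)<55).astype(np.uint8); m[:,:155]=0;m[:,182:]=0;m[:207]=0;m[232:]=0
n,l,st,ce=cv2.connectedComponentsWithStats(m); i=1+st[1:,4].argmax(); print(st[i],ce[i],px2w(im,*ce[i],10))
C=np.array([593,-163.5]);ax=np.array([-.014,1])
for o in(127.5,42.5,-42.5,-127.5): print(o,C+ax*o)
for q in((546,9),(635,10),(640,-339),(551,-334)): print(q,w2px(im,(*q,50)),np.array(w2px(im,(*q,50)))*1.5)
```

```text
[[556. 378.]
 [542. 325.]
 [466. 345.]
 [481. 400.]] [511.06005932 362.04247774]
[354 190  17  16 223] [362.15246637 197.56950673] [ 588.72988154 -200.58300198   10.        ]
[160 214  15  13 140] [167.09285714 220.09285714] [ 590.08959698 -200.42300821   10.        ]
127.5 [591.215 -36.   ]
42.5 [ 592.405 -121.   ]
-42.5 [ 593.595 -206.   ]
-127.5 [ 594.785 -291.   ]
(546, 9) (np.float64(244.92707143292014), np.float64(188.32207930062344)) [367.39060715 282.48311895]
(635, 10) (np.float64(249.9369420310492), np.float64(217.98518616026172)) [374.90541305 326.97777924]
(640, -339) (np.float64(105.93582559191444), np.float64(237.34553661767853)) [158.90373839 356.01830493]
(551, -334) (np.float64(110.42445250202442), np.float64(205.41686629245814)) [165.63667875 308.12529944]
```

View pics/s1.png

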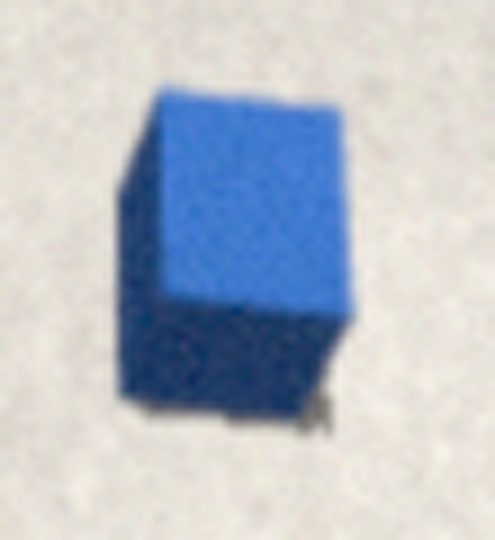

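```bash
cat >> h.py <<'E'
def Rm(x,z):
    x=np.array(x,float);z=np.array(z,float);x/=np.linalg.norm(x);z/=np.linalg.norm(z); return np.stack([x,np.cross(z,x),z],1)
def down(psi): a=np.radians(psi); return Rm((np.cos(a),np.sin(a),0),(0,0,-1))
def goal(p,Rt,o=None):
    o=o or bot.get_obs(); R0=rot(o['tool_rot'])
    s=R0.T@(np.array(p)-o['tcp_pos']); r=R.from_matrix(R0.T@Rt).as_rotvec(degrees=True)
    print('goal',s.round(1).tolist(),r.round(1).tolist())
def ori(q):
    return (R.from_euler('z',q[0])*R.from_euler('y',q[1]+q[2])*R.from_euler('z',q[3])*R.from_euler('y',q[4])*R.from_euler('z',q[5]+np.pi/2)).as_matrix()
E
python3 - <<'E'
from h import *
o=bot.get_obs(); print(np.abs(ori(o['joints'])-rot(o['tool_rot'])).max())
goal((506.5,109,140),down(46))
im=bot.get_image('scene'); c=im['color'][171:188,358:381].astype(float)@[.3,.4,.3]
for r in c[::2]: print(r[::1].round().astype(int).tolist())
E
```

```text
2.220446049250313e-16
goal [516.1, -529.1, 65.4] [0.0, 0.0, -28.8]
[47, 32, 32, 30, 35, 51, 58, 59, 62, 57, 57, 60, 59, 58, 57, 59, 57, 59, 58, 60, 61, 59, 57]
[45, 33, 31, 31, 33, 35, 38, 36, 41, 40, 44, 47, 44, 50, 47, 50, 55, 54, 53, 57, 57, 58, 58]
[45, 30, 32, 31, 29, 31, 26, 28, 24, 27, 28, 23, 28, 26, 27, 27, 31, 30, 31, 34, 26, 29, 32]
[45, 33, 30, 28, 30, 29, 28, 28, 29, 28, 32, 30, 28, 28, 28, 28, 30, 25, 29, 29, 28, 31, 30]
[44, 28, 27, 29, 28, 28, 28, 28, 24, 28, 28, 28, 27, 29, 28, 29, 29, 31, 28, 32, 26, 26, 29]
[55, 30, 32, 28, 27, 31, 27, 28, 26, 24, 27, 28, 30, 31, 28, 31, 27, 28, 30, 26, 28, 32, 42]
[56, 36, 27, 34, 30, 31, 26, 29, 29, 26, 32, 28, 30, 29, 29, 29, 29, 27, 28, 27, 30, 39, 58]
[97, 91, 77, 59, 54, 49, 49, 50, 48, 48, 49, 45, 34, 32, 34, 30, 32, 33, 33, 34, 39, 47, 53]
[100, 104, 101, 102, 99, 99, 101, 101, 101, 101, 101, 99, 86, 83, 83, 84, 82, 82, 79, 75, 60, 64, 79]
```

Emit:
play_rows(
  motion=[
    [[516,-529,65,0,0,-28.8,0],[516,-529,65,0,0,-28.8,0],[516,-529,65,0,0,-28.8,0],[516,-529,65,0,0,-28.8,0],[516,-529,65,0,0,-28.8,0],[516,-529,65,0,0,-28.8,0],[516,-529,65,0,0,-28.8,0],[516,-529,65,0,0,-28.8,0],[516,-529,65,0,0,-28.8,0],[516,-529,65,0,0,-28.8,0],[516,-529,65,0,0,-28.8,0],[516,-529,65,0,0,-28.8,0],[516,-529,65,0,0,-28.8,0],[516,-529,65,0,0,-28.8,0],[516,-529,65,0,0,-28.8,0],[516,-529,65,0,0,-28.8,0],[516,-529,65,0,0,-28.8,0],[516,-529,65,0,0,-28.8,0]],
  ],
)

```text
clock: 2.7
tcp_pos: [506.0, 108.1, 140.4]
tool_rot: [0.0, 0.921, 0.391, -0.0]
force: [0.4, 0.6, -0.3]
grip_width: 0.997
finger_force: 0.0
```

Run:
```python
from h import *
o=bot.get_obs(); print(o['clock'],o['joints'],o['tcp_pos'])
goal((506.5,109,50),down(46))
im=bot.get_image('scene'); save(im,'s2.png',(190,80,180,130),4)
```

```text
2.7 [ 4.34311055e-02  1.49838705e-01  1.74970832e+00 -4.59270160e-04
  1.24258190e+00  8.11606524e-01] [505.984665   108.12190835 140.4049772 ]
goal [1.1, -0.2, 90.4] [-0.0, 0.0, -0.0]
```

View pics/s2.png

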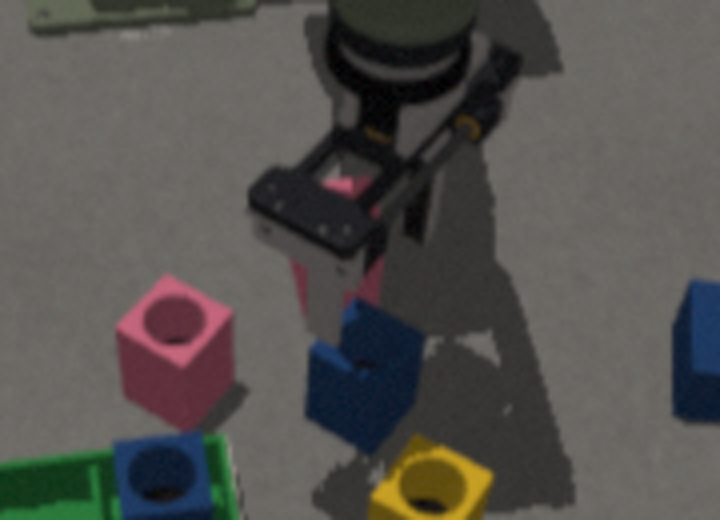

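The gripper is above the blue riser (crop 365,375), with the fingers on either side of it; pinks and yellow are clear.

Emit:
play_rows(
  motion=[
    [[1,0,30,0,0,0,0],[1,0,55,0,0,0,0],[1,0,75,0,0,0,0],[1,0,90,0,0,0,0],[1,0,90,0,0,0,0.2],[1,0,90,0,0,0,1],[1,0,90,0,0,0,1],[1,0,90,0,0,0,1],[1,0,90,0,0,0,1],[1,0,90,0,0,0,1]],
  ],
)

```text
clock: 3.75
tcp_pos: [506.2, 111.0, 51.3]
tool_rot: [-0.002, 0.92, 0.391, -0.0]
force: [-3.7, 2.8, 5.0]
grip_width: 0.593
finger_force: 30.0
```

Run:
```python
from h import *
o=bot.get_obs(); print(o['clock'],o['grip_width']*94,o['finger_force'],o['force'],o['tcp_pos'])
im=bot.get_image('top')
goal((506.5,109,180),down(46))
```

```text
3.75 55.69901013651783 30.001890063285828 [-3.74311819  2.77891219  5.01327606] [506.17441301 111.02997299  51.325336  ]
goal [-1.2, 1.2, -128.7] [-0.2, -0.0, 0.0]
```

Emit:
play_rows(
  motion=[
    [[0,0,-20,0,0,0,1],[0,0,-50,0,0,0,1],[0,0,-85,0,0,0,1],[0,0,-120,0,0,0,1],[0,0,-125,0,0,0,1],[0,0,-125,0,0,0,1]],
  ],
)

```text
clock: 4.4
tcp_pos: [507.4, 109.7, 175.7]
tool_rot: [0.0, 0.92, 0.391, 0.001]
force: [0.6, -0.3, -5.2]
grip_width: 0.596
finger_force: 30.0
```

Run:
```python
from h import *
o=bot.get_obs(); print(o['clock'],o['grip_width']*94,o['finger_force'],o['force'],o['tcp_pos'])
goal((588.5,-115.5,175),down(91))
```

```text
4.4 56.05595260666429 29.998704493045807 [ 0.62760306 -0.32120074 -5.16986229] [507.4455933  109.70662515 175.65946783]
goal [-105.9, 214.7, 0.8] [0.1, -0.0, -45.0]
```

Emit:
play_rows(
  motion=[
    [[-10,20,0,0,0,-4,1],[-25,50,0,0,0,-10,1],[-42,85,0,0,0,-17,1],[-59,120,0,0,0,-24,1],[-76,155,0,0,0,-31,1],[-92,187,0,0,0,-38,1],[-102,207,0,0,0,-43,1],[-106,215,0,0,0,-45,1],[-106,215,0,0,0,-45,1],[-106,215,0,0,0,-45,1]],
  ],
)

```text
clock: 5.4
tcp_pos: [586.4, -115.0, 172.4]
tool_rot: [-0.003, 0.701, 0.713, -0.001]
force: [0.2, -0.2, -3.9]
grip_width: 0.596
finger_force: 30.0
```

Run:
```python
from h import *
o=bot.get_obs(); print(o['clock'],o['joints'],o['grip_width']*94,o['tcp_pos'])
goal((588.5,-115.5,60),down(91))
t=bot.get_image('top');s=bot.get_image('scene')
a=t['color'][140:240,250:450]; b=s['color'][100:250,100:300]
cv2.imwrite('pics/c3.png',cv2.vconcat([cv2.resize(a,(640,320)),cv2.resize(b[40:150],(640,352))])[:600,:,::-1])
for p in((588.5,-115.5),): print([w2px(t,(p[0]+i,p[1]+j,50)) for i in(-40,40) for j in(-40,40)],[w2px(s,(p[0]+i,p[1]+j,50)) for i in(-40,40) for j in(-40,40)])
```

```text
5.4 [-3.38701112e-01  2.85394305e-01  1.51451354e+00  4.76905723e-04
  1.34741119e+00 -3.55754538e-01] 56.061082947610814 [ 586.41428728 -115.01894201  172.35985764]
goal [-0.8, 2.7, 112.3] [-0.3, -0.1, -0.0]
[(np.float64(346.69073951075745), np.float64(213.8608993377256)), (np.float64(308.3775911614183), np.float64(213.34699048696848)), (np.float64(345.85652953691795), np.float64(176.21558115365715)), (np.float64(308.11389078866523), np.float64(175.7203012030113))] [(np.float64(181.5302453942007), np.float64(196.413152688394)), (np.float64(212.64997174789863), np.float64(192.8386922012007)), (np.float64(182.77176589706116), np.float64(223.80099074245857)), (np.float64(215.3199580621545), np.float64(219.86080425287338))]
```

View pics/c3.png

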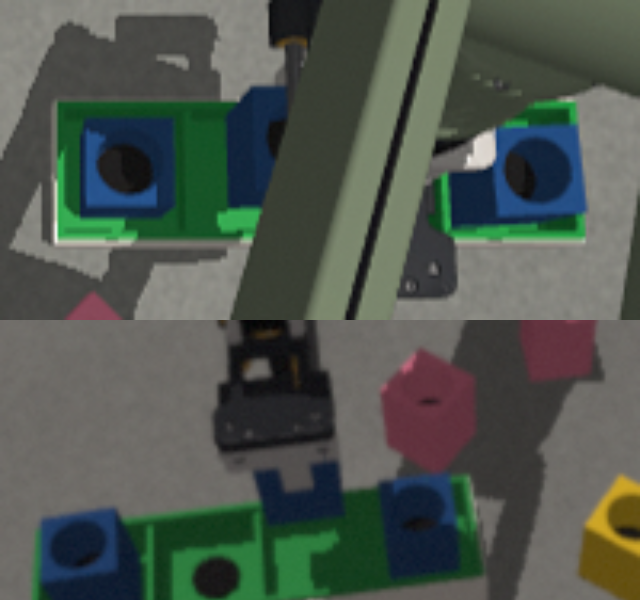

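The held riser hangs over the bare compartment (top panel about 265,150), with packed risers on either side, both clear. The predicted compartment outline matches the divider position. Now lowering.

Emit:
play_rows(
  motion=[
    [[0,0,20,0,0,0,1],[0,0,50,0,0,0,1],[0,0,80,0,0,0,1],[0,0,100,0,0,0,1],[0,0,107,0,0,0,1],[0,0,110,0,0,0,1],[0,0,110,0,0,0,1],[0,0,110,0,0,0,1]],
  ],
)

```text
clock: 6.3
tcp_pos: [589.7, -116.2, 67.2]
tool_rot: [0.001, 0.701, 0.714, 0.001]
force: [1.1, 0.3, -6.0]
grip_width: 0.591
finger_force: 30.0
```

Run:
```python
from h import *
o=bot.get_obs(); print(o['clock'],o['force'],o['torque'],o['tcp_pos'])
goal((588.5,-115.5,57),down(91))
```

```text
6.3 [ 1.09094674  0.25770199 -5.96143715] [-0.02957851 -0.11199287 -0.04035877] [ 589.68015735 -116.1650618    67.15714424]
goal [0.7, -1.2, 10.2] [0.2, 0.1, 0.0]
```

Emit:
play_rows(
  motion=[
    [[0,0,4,0,0,0,1],[0,0,7,0,0,0,1],[0,0,9,0,0,0,1],[0,0,11,0,0,0,1],[0,0,11,0,0,0,1],[0,0,11,0,0,0,1]],
  ],
)

```text
clock: 6.9
tcp_pos: [588.4, -116.0, 56.3]
tool_rot: [0.0, 0.701, 0.713, -0.0]
force: [-4.5, 1.2, 5.9]
grip_width: 0.593
finger_force: 30.0
```

Contact felt (+6 N) at the expected height, so I'm releasing.

Emit:
play_rows(
  motion=[
    [[0,0,0,0,0,0,0.2],[0,0,0,0,0,0,0.2],[0,0,0,0,0,0,0.2],[0,0,0,0,0,0,0.2],[0,0,-15,0,0,0,0.2],[0,0,-40,0,0,0,0.2],[0,0,-80,0,0,0,0],[0,0,-120,0,0,0,0],[0,0,-130,0,0,0,0],[0,0,-130,0,0,0,0]],
  ],
)

```text
clock: 7.9
tcp_pos: [590.3, -116.5, 188.0]
tool_rot: [0.003, 0.701, 0.713, 0.001]
force: [-0.1, -1.0, -0.3]
grip_width: 1.001
finger_force: 0.0
```

Run:
```python
from h import *
o=bot.get_obs(); print(o['clock'],o['force'],o['tcp_pos'])
goal((511,362,170),down(-15.6)); goal((511,362,170),down(164.4))
```

```text
7.9 [-0.11324793 -1.03151373 -0.3120444 ] [ 590.25083094 -116.52243929  188.02257021]
goal [479.9, -70.7, 16.5] [0.4, -0.2, 106.6]
goal [479.9, -70.7, 16.5] [0.2, 0.3, -73.4]
```

Emit:
play_rows(
  motion=[
    [[480,-71,16,0,0,-73.4,0],[480,-71,16,0,0,-73.4,0],[480,-71,16,0,0,-73.4,0],[480,-71,16,0,0,-73.4,0],[480,-71,16,0,0,-73.4,0],[480,-71,16,0,0,-73.4,0],[480,-71,16,0,0,-73.4,0],[480,-71,16,0,0,-73.4,0],[480,-71,16,0,0,-73.4,0],[480,-71,16,0,0,-73.4,0],[480,-71,16,0,0,-73.4,0],[480,-71,16,0,0,-73.4,0],[480,-71,16,0,0,-73.4,0]],
  ],
)

```text
clock: 9.2
tcp_pos: [508.2, 361.2, 167.0]
tool_rot: [-0.001, 0.136, 0.991, -0.001]
force: [-0.1, -0.3, -0.0]
grip_width: 1.001
finger_force: 0.0
```

Run:
```python
from h import *
o=bot.get_obs(); print(o['clock'],o['joints'],o['tcp_pos'])
goal((511,362,11),down(164.4))
s=bot.get_image('scene');t=bot.get_image('top')
# blue riser top corners by scene, sharper
a=t['color'][130:270,20:160]; b=s['color'][110:210,310:450]; tr=t['color'][160:225,255:445]
cv2.imwrite('pics/c4.png',cv2.vconcat([cv2.hconcat([cv2.resize(a,(380,380)),cv2.resize(b,(400,380))]),cv2.resize(tr,(780,210))])[:,:,::-1])
# orientation options at the pad: q1 guess
q1=np.arctan2(-200.5,589)-.137
for th in(110,120,130):
  for up in(1,-1):
    for d in range(-90,100,30):
      Rt=Rm((0,0,up),(np.cos(q1+np.radians(d)),np.sin(q1+np.radians(d)),0))
      W=(R.from_euler('y',-np.radians(th))*R.from_euler('z',-q1)).as_matrix()@Rt
      e=R.from_matrix(W).as_euler('ZYZ'); 
      for s4 in(0,1):
        q4,q5,q6=e if not s4 else (e[0]+np.pi,-e[1],e[2]+np.pi)
        q6-=np.pi/2; 
        if q5<0: continue
        q4=(q4+1.11)%(2*np.pi)-1.11; q6=(q6+np.pi)%(2*np.pi)-np.pi
        if q4<4.25 and abs(q6)<2.82: print(th,up,d,np.round([q4,q5,q6],2))
```

```text
9.2 [ 4.79569093e-01  3.41171069e-01  1.45344123e+00 -6.25939495e-04
  1.34976601e+00 -8.18393288e-01] [508.20133523 361.22182037 167.0016235 ]
goal [-2.7, 1.9, 156.0] [-0.1, -0.1, -0.0]
110 1 -30 [ 4.18  0.62 -2.51]
110 1 0 [ 3.14  0.35 -1.57]
110 1 30 [ 2.11  0.62 -0.63]
110 1 60 [ 1.77  1.08 -0.4 ]
110 1 90 [ 1.57  1.57 -0.35]
110 -1 -30 [4.18 0.62 0.63]
110 -1 0 [3.14 0.35 1.57]
110 -1 30 [2.11 0.62 2.51]
110 -1 60 [1.77 1.08 2.74]
110 -1 90 [1.57 1.57 2.79]
120 1 -30 [ 4.    0.72 -2.28]
120 1 0 [ 3.14  0.52 -1.57]
120 1 30 [ 2.28  0.72 -0.86]
120 1 60 [ 1.85  1.12 -0.59]
120 1 90 [ 1.57  1.57 -0.52]
120 -1 -30 [4.   0.72 0.86]
120 -1 0 [3.14 0.52 1.57]
120 -1 30 [2.28 0.72 2.28]
120 -1 60 [1.85 1.12 2.55]
120 -1 90 [1.57 1.57 2.62]
130 1 -30 [ 3.87  0.85 -2.11]
130 1 0 [ 3.14  0.7  -1.57]
130 1 30 [ 2.41  0.85 -1.03]
130 1 60 [ 1.93  1.18 -0.77]
130 1 90 [ 1.57  1.57 -0.7 ]
130 -1 -30 [3.87 0.85 1.03]
130 -1 0 [3.14 0.7  1.57]
130 -1 30 [2.41 0.85 2.11]
130 -1 60 [1.93 1.18 2.37]
130 -1 90 [1.57 1.57 2.44]
```

View pics/c4.png

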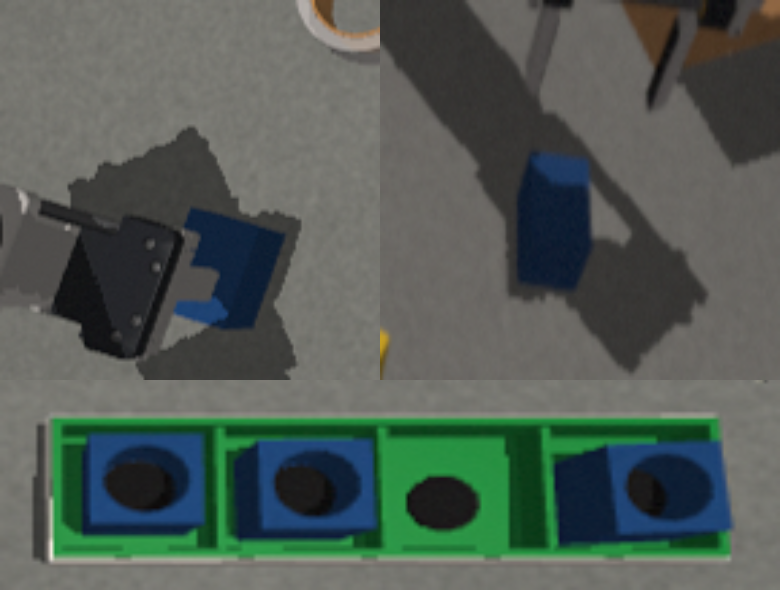

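The finished riser stands square in its compartment (bottom strip about 305,490). The loose riser lies between the open fingers' tracks. Going down to grasp it at mid-length.

Emit:
play_rows(
  motion=[
    [[0,0,40,0,0,0,0],[0,0,80,0,0,0,0],[-1,1,115,0,0,0,0],[-1,1,135,0,0,0,0],[-1,1,148,0,0,0,0],[-1,1,153,0,0,0,0],[-1,1,153,0,0,0,0.2],[-1,1,153,0,0,0,1],[-1,1,153,0,0,0,1],[-1,1,153,0,0,0,1],[-1,1,153,0,0,0,1],[-1,1,153,0,0,0,1]],
  ],
)

```text
clock: 10.5
tcp_pos: [510.4, 364.1, 16.3]
tool_rot: [0.001, 0.135, 0.991, 0.001]
force: [0.2, 1.0, 2.7]
grip_width: 0.593
finger_force: 30.0
```

Run:
```python
from h import *
o=bot.get_obs(); print(o['clock'],o['grip_width']*94,o['finger_force'],o['force'],o['torque'],o['tcp_pos'])
```

```text
10.5 55.7855703540811 29.973445683717728 [0.19732359 1.03738525 2.66448362] [ 0.1506889  -0.09741289 -0.03655745] [510.40319746 364.10282061  16.28529227]
```

Emit:
play_rows(
  motion=[
    [[0,0,-20,0,0,0,1],[0,0,-50,0,0,0,1],[0,0,-90,0,0,0,1],[0,0,-130,0,0,0,1],[0,0,-170,0,0,0,1],[0,0,-205,0,0,0,1],[0,0,-230,0,0,0,1],[0,0,-240,0,0,0,1],[0,0,-240,0,0,0,1],[0,0,-240,0,0,0,1]],
  ],
)

```text
clock: 11.5
tcp_pos: [508.7, 362.8, 252.8]
tool_rot: [-0.002, 0.135, 0.991, -0.001]
force: [-0.5, 0.7, -4.3]
grip_width: 0.594
finger_force: 30.0
```

Run:
```python
from h import *
F=[]
for i in range(6): bot.get_image('top'); o=bot.get_obs(); R0=rot(o['tool_rot']); F.append(np.r_[R0.T@o['force'],R0.T@o['torque']])
print(np.mean(F,0).round(4),np.std(F,0).round(4)); print(o['clock'],o['joints'],o['tcp_pos'])
```

```text
[-0.1527  0.3802  4.4387 -0.073  -0.1096  0.0075] [0.4322 0.5416 0.6129 0.0206 0.0305 0.03  ]
11.8 [ 4.81114742e-01  2.83612510e-01  1.34682502e+00  8.89049181e-06
  1.51363165e+00 -8.17979646e-01] [509.35031776 363.13738694 253.97740288]
```

Emit:
play_rows(
  motion=[
    [[0,0,0,0,-5,0,1],[0,0,0,0,-12,0,1],[0,0,0,0,-20,0,1],[0,0,0,0,-28,0,1],[0,0,0,0,-35,0,1],[0,0,0,0,-39,0,1],[0,0,0,0,-40,0,1],[0,0,0,0,-40,0,1],[0,0,0,0,-40,0,1]],
  ],
)

```text
clock: 12.7
tcp_pos: [510.6, 363.6, 256.1]
tool_rot: [0.339, 0.128, 0.931, -0.046]
force: [-0.1, -0.4, -4.5]
grip_width: 0.595
finger_force: 30.0
```

Run:
```python
from h import *
o=bot.get_obs(); print(o['clock'],o['joints'],o['tcp_pos'],o['force'])
s=bot.get_image('scene'); R0=rot(o['tool_rot'])
u,v=w2px(s,o['tcp_pos']-19*R0[:,2]-40*R0[:,0]); print(u,v)
c=s['color'][int(v)-30:int(v)+30,int(u)-40:int(u)+40]; c=np.clip(c*1.8,0,255).astype(np.uint8)
cv2.imwrite('pics/c5.png',cv2.resize(c[:,:,::-1],None,fx=8,fy=8,interpolation=cv2.INTER_CUBIC))
```

```text
12.7 [ 0.7874111   0.11113535  1.71408863 -0.70156386  1.04997481 -0.23306968] [510.56515289 363.58841356 256.07161912] [-0.05528428 -0.35954651 -4.45125005]
403.3807393409569 100.44444357068305
```

View pics/c5.png

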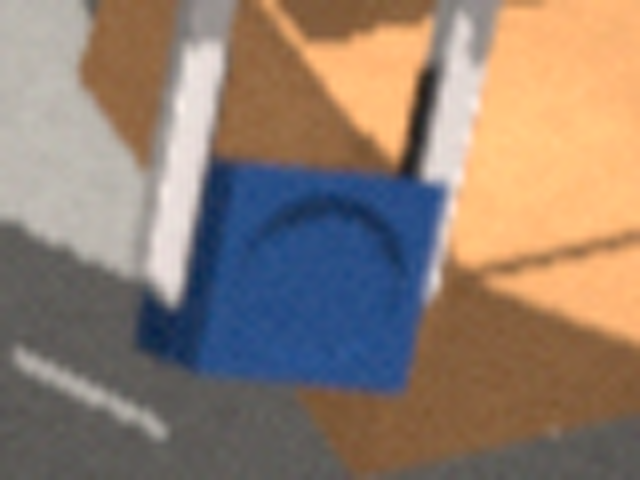

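The end facing the camera shows a fully lit shallow disc with a thin shadow crescent (crop about 325,250), so it is the dish. The deep hole is therefore on the tool's +x side and must finish with tool x up. I'll fit the arm geometry to the logged poses and choose a reachable final pose.

```bash
cat > arm.py <<'E'
from h import *
from scipy.optimize import least_squares
D=[([-1.42049175,.206534048,1.54143116,-3.28e-5,1.39348527,-.150513],[170.35148584,-549.234,205.517]),
([.0434311,.1498387,1.7497083,-.00045927,1.2425819,.8116065],[505.984665,108.1219,140.405]),
([-.338701112,.285394305,1.51451354,.000476906,1.34741119,-.355754538],[586.41428728,-115.01894,172.35986]),
([.479569093,.341171069,1.45344123,-.0006259,1.34976601,-.818393288],[508.20133523,361.22182,167.00162]),
([.481114742,.28361251,1.34682502,8.9e-6,1.51363165,-.81797965],[509.35031776,363.13738694,253.977403]),
([.7874111,.11113535,1.71408863,-.70156386,1.04997481,-.23306968],[510.56515289,363.58841356,256.07162])]
def A(q):
    th=q[1]+q[2]; c,s=np.cos(q[0]),np.sin(q[0]); Z=np.array([[c,-s,0],[s,c,0],[0,0,1]]); o=ori(q)
    return np.stack([Z[:,1],[0,0,1],Z@[np.sin(q[1]),0,np.cos(q[1])],Z@[np.sin(th),0,np.cos(th)],o[:,2]],1)
M=np.vstack([A(q) for q,_ in D]); b=np.hstack([p for _,p in D])
G,*_=np.linalg.lstsq(M,b,rcond=None); res=(M@G-b)
lo=np.array([-2.73,-.86,.23,-1.11,.08,-2.82]); hi=np.array([2.73,2.22,2.46,4.25,2.63,2.82])
def ik(p,Rt,q0):
    f=lambda q: np.r_[(A(q)@G-p)/100,(ori(q)-Rt).ravel()]
    r=least_squares(f,np.clip(q0,lo+.01,hi-.01),bounds=(lo,hi)); return r.x,np.abs(r.fun).max()
E
python3 - <<'E'
from arm import *
print('geom',G.round(1),'res',np.abs(res).max())
C=np.array([589.5,-200.5,200])
for ph in range(-20,80,10):
    a=np.radians(ph); z=np.array([np.cos(a),np.sin(a),0]); Rt=Rm((0,0,1),z)
    best=min((ik(C+19*z-7*z,Rt,q0) for q0 in([-.7,.2,1.8,1.8,1.1,-.5],[-.5,0,2,2.3,.8,-.7])),key=lambda t:t[1])
    print(ph,best[0].round(2),best[1].round(4))
E
```

```text
geom [ 86.1 146.1 494.3 470.4 341.1] res 11.075014145238072
-20 [-0.54  0.06  2.46  2.93  0.81 -1.45] 0.1692
-10 [-0.86  0.18  2.46  2.28  1.17 -1.19] 0.0935
0 [-0.92  0.24  2.46  2.16  1.31 -1.21] 0.0047
10 [-1.01  0.3   2.37  1.92  1.4  -1.13] 0.0
20 [-1.05  0.37  2.25  1.72  1.48 -1.06] 0.0
30 [-1.06  0.44  2.12  1.56  1.58 -0.99] 0.0
40 [-1.05  0.51  1.98  1.43  1.68 -0.93] 0.0
50 [-1.02  0.59  1.84  1.32  1.78 -0.89] 0.0
60 [-0.99  0.67  1.69  1.23  1.89 -0.84] 0.0
70 [-0.94  0.75  1.53  1.16  2.01 -0.81] 0.0
```

```bash
cat > p.py <<'E'
from arm import *
from scipy.spatial.transform import Slerp
def path(P,Rs,q,n):
    for (pa,pb),(ra,rb) in zip(zip(P,P[1:]),zip(Rs,Rs[1:])):
        S=Slerp([0,1],R.from_matrix([ra,rb]))
        for k in range(1,n+1):
            t=k/n; x,e=ik(np.array(pa)*(1-t)+np.array(pb)*t,S(t).as_matrix(),q); d=np.abs(x-q).max(); q=x
            if k%3==0 or d>.5 or e>.01: print(round(t,2),q.round(2),round(e,3),round(d,2))
        print('--')
    return q
E
python3 - <<'E'
from p import *
o=bot.get_obs(); z=np.array([1,1,0])/2**.5; f=np.array([589.5,-200.5,190])+12*z
W=(490,-230,320)
path([o['tcp_pos'],W,f],[rot(o['tool_rot']),down(45),Rm((0,0,1),z)],o['joints'],12)
goal(W,down(45))
E
```

```text
0.25 [ 0.54 -0.01  1.75 -0.55  1.17 -0.05] 0.0 0.09
0.5 [ 0.18 -0.08  1.72 -0.35  1.28  0.03] 0.0 0.13
0.75 [-0.23 -0.03  1.61 -0.15  1.43  0.07] 0.0 0.14
1.0 [-0.6   0.13  1.39  0.    1.62  0.19] 0.0 0.11
--
0.25 [-0.8   0.1   1.54  0.39  1.51 -0.04] 0.0 0.13
0.5 [-0.96  0.16  1.71  0.77  1.48 -0.33] 0.0 0.12
0.75 [-1.04  0.31  1.85  1.11  1.55 -0.64] 0.0 0.1
1.0 [-1.04  0.57  1.91  1.37  1.72 -0.93] 0.0 0.1
--
goal [-148.6, -577.0, 40.5] [41.4, 24.1, 113.6]
```

Emit:
play_rows(
  motion=[
    [[-4,-17,1,1.2,0.7,3.4,1],[-12,-46,3,3.3,1.9,9.1,1],[-21,-81,6,5.8,3.4,15.9,1],[-30,-115,8,8.3,4.8,22.7,1],[-39,-150,11,10.8,6.3,29.5,1],[-48,-185,13,13.2,7.7,36.4,1],[-56,-219,15,15.7,9.2,43.2,1],[-65,-254,18,18.2,10.6,50,1],[-74,-289,20,20.7,12,56.8,1],[-83,-323,23,23.2,13.5,63.6,1],[-92,-358,25,25.7,14.9,70.4,1],[-101,-392,28,28.2,16.4,77.2,1],[-110,-427,30,30.6,17.8,84.1,1],[-119,-462,32,33.1,19.3,90.9,1],[-128,-496,35,35.6,20.7,97.7,1],[-137,-531,37,38.1,22.2,104.5,1],[-144,-560,39,40.2,23.4,110.2,1],[-149,-577,40,41.4,24.1,113.6,1],[-149,-577,40,41.4,24.1,113.6,1],[-149,-577,40,41.4,24.1,113.6,1]],
  ],
)

```text
clock: 14.75
tcp_pos: [489.8, -231.6, 321.2]
tool_rot: [0.001, 0.924, 0.383, -0.0]
force: [-0.6, 0.8, -5.2]
grip_width: 0.592
finger_force: 30.0
```

Run:
```python
from h import *
o=bot.get_obs(); print(o['clock'],o['joints'],o['tcp_pos'],rot(o['tool_rot']).round(2).tolist(),o['grip_width'],o['finger_force'])
z=np.array([1,1,0])/2**.5; f=np.array([589.5,-200.5,190])+12*z
goal(f,Rm((0,0,1),z))
```

```text
14.75 [-0.60024669  0.06867484  1.46117476 -0.00181379  1.60967286  0.18471645] [ 489.78958362 -231.55128969  321.22391494] [[0.71, 0.71, 0.0], [0.71, -0.71, -0.0], [-0.0, 0.0, -1.0]] 0.5915308764625381 29.972452372312546
goal [104.6, 48.3, 131.2] [0.1, 90.1, 0.1]
```

Emit:
play_rows(
  motion=[
    [[3,1,3,0,2,0,1],[8,4,10,0,7,0,1],[15,7,19,0,13,0,1],[22,10,28,0,19,0,1],[29,13,36,0,25,0,1],[36,17,45,0,31,0,1],[43,20,54,0,37,0,1],[50,23,63,0,43,0,1],[57,26,71,0,49,0,1],[64,29,80,0,55,0,1],[71,33,89,0,61,0,1],[78,36,98,0,67,0,1],[85,39,106,0,73,0,1],[92,42,115,0,79,0,1],[98,45,123,0,84,0,1],[102,47,128,0,88,0,1],[104,48,131,0,90,0,1],[104,48,131,0,90,0,1],[104,48,131,0,90,0,1],[104,48,131,0,90,0,1]],
  ],
)

```text
clock: 16.75
tcp_pos: [597.6, -190.5, 190.4]
tool_rot: [-0.27, 0.654, 0.273, 0.652]
force: [0.4, -0.5, -3.6]
grip_width: 0.595
finger_force: 30.0
```

Run:
```python
from h import *
o=bot.get_obs(); print(o['clock'],o['joints'],o['tcp_pos'],rot(o['tool_rot']).round(3).tolist(),o['grip_width'],o['finger_force'],o['force'])
z=np.array([1,1,0])/2**.5; f=np.array([589.5,-200.5,190])+12*z
goal(f,Rm((0,0,1),z))
t=bot.get_image('top'); s=bot.get_image('scene')
tt=t['color'][130:250,240:450]; ss=s['color'][90:250,70:280]
cv2.imwrite('pics/c6.png',cv2.hconcat([cv2.resize(tt,(399,380)),cv2.resize(ss,(399,380))])[:,:,::-1])
```

```text
16.75 [-1.03605504  0.7056569   1.71500581  1.37615205  1.73432017 -0.87055075] [ 597.6019463  -190.47799279  190.37292348] [[-0.0, 0.709, 0.705], [0.006, -0.705, 0.709], [1.0, 0.004, -0.004]] 0.5949386481747178 29.972425997257233 [ 0.36294514 -0.4909722  -3.58086813]
goal [-0.4, 1.4, -0.8] [-0.2, 0.2, 0.2]
```

View pics/c6.png

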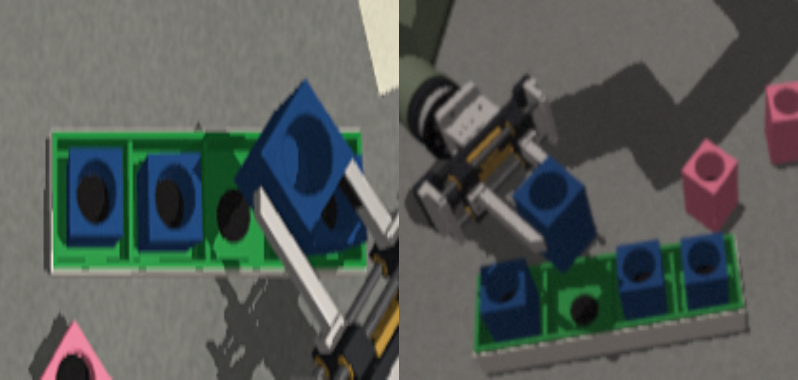

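The hole is up and shows deep shading (left panel about 310,150). All packed risers stand in place and the pad is visible at (233,215). Last check: the numeric positions of the held and placed risers.

Run:
```python
from h import *
t=bot.get_image('top'); s=bot.get_image('scene')
f=lambda x,y:(240+x/1.9,130+y/3.167); g=lambda x,y:(70+x/1.9,90+y/2.375)
print('held top',px2w(t,*f(306,154),230),px2w(s,*g(549-399,192),230))
print('placed top',px2w(t,*f(169+4,203),85),px2w(s,*g(640-399,263),85))
o=bot.get_obs(); print(o['tcp_pos'],o['finger_force'],o['dq'].round(3))
```

```text
held top [ 590.25676876 -198.83613494  230.        ] [ 592.72625372 -196.92693789  230.        ]
placed top [ 584.68843107 -116.22283993   85.        ] [ 588.76842726 -114.46179104   85.        ]
[ 597.27736048 -190.59567191  190.27061775] 29.972469359636307 [-0.003  0.007  0.003  0.004  0.003  0.002]
```

Both positions are within tolerance, so I'm handing in.

```bash
python3 -c "
from station import bot
print(bot.finish_job())"
```

```text
the job is handed in; nothing more can be done
None
```

I handed the job in at about 17 s of the 72 s allowed: the finished riser stands square in the bare compartment, and the last riser is held deep hole up, centred about 190 mm above the bench over its pad; the hand-in gave no verdict.

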